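# Load a drive cartridge into a push-push dock

## Robot

A 6-joint arm with a two-finger parallel gripper is mounted at the origin on the work surface. World frame = base frame: x ahead of the robot, y to its left, z up, the work surface at z = 0. Lengths are in mm, angles in rad, forces in N, time in s.
With the tool pointing down it reaches from about 325 to 900 mm from the base axis. Payload 6.1 kg.
Tool frame: the origin (TCP) lies midway between the tips of the shut fingers; the grasp point (between the pads) lies 19 mm behind it; y points along the fingers, z is the direction in which the jaws open and shut, and the axes are right-handed (so a half turn about y gives the same grasp; the last joint's range is limited). The gripper opens to 85 mm and grips with 20 to 120 N. Pads are 22 mm wide; open, the fingers measure 114 mm over their backs; the gripper's body (76 mm by 85 mm) begins 54 mm behind the grasp point. The pads swing forward as they close: fully open they stand 13 mm farther back than shut.
Start: joints at [-1.307, 0.22, 1.526, -0, 1.395, -0.126], TCP at [237.495, -578.111, 231.3] pointing down, gripper open.
Joint ranges: [-2.98, 2.98], [-0.91, 2.08], [0.09, 2.57], [-1.24, 4.39], [0.2, 2.65], [-2.68, 2.68]. Speed limits (rad/s): [2.57, 2.57, 3.01, 3.14, 3.14, 3.14].

## Interface

Orientations are given as a 3x3 rotation matrix whose columns are the frame's x, y, z axes.
In Python, from plant import get_state, camera, get_calibration, finish_job gives the robot as it stands.
- The arm moves only by the tool servo_tool, never from a script. Its argument "motion" is a list of rows, each a list of 7 numbers: the shift along the tool's x, y, z in m, then the turn, a rotation vector about the tool's x, y, z in degrees, then the closure in counts, from 0 (fully open) to 255 (shut). In form: [[x, y, z, wx, wy, wz, jaw], ...]. A call has 1 to 12 rows; each row shifts and turns the commanded pose from where the row before left it, along the tool's axes as they then stand; what a row does not reach is not made up. A row lasts 1/12 s, in which the tool goes at most 41.7 mm and 7.16 degrees, less where a joint would pass 70% of its speed; a pose out of reach is approached as far as the arm can. A call with a gripper value outside its range is refused whole. The fingers move at their own pace and stop on an object; the grip force is fixed at half the most. Time passes only in rows, so rows that do not move let the fingers close. It gives the time, the measured TCP pose, the force and the opening at its end, in the units of the state.
- get_state(): the state, without advancing time (a new reading comes with each control period).
- camera(name): name is "scene" or "top"; returns the picture (480x640x3 uint8, red, green, blue); there is no depth.
- get_calibration(name): a dict with "K" (3x3 intrinsics, pixels), "dist" ([k1, k2, p1, p2, k3] as OpenCV has them; the pictures are not rectified), "R" (3x3) and "t" (3): a world point X has camera coordinates R X + t. Camera axes: x right, y down, z forward; pixel columns grow to the right and rows downward; lengths in mm; the calibration is good to about 2 mm. A picture is of the moment at which its call begins. get_calibration takes no time and is no camera call.
- finish_job(): hands the job in, once; it reports no verdict.
The state is a dict: "time": time; "joint_pos": joint angles; "dq": joint speeds; "effort": joint torques, N m; "tcp_pos": TCP position; "eef_rot": TCP orientation; "contact_force": force on the tool from outside, world axes, zero at the start; "torque": the same for the moment, N m; "opening": finger opening in mm.
Only numpy, scipy, OpenCV 4.12 (cv2) and the standard library are available. Lean on these libraries where they do the work, as an engineer would, in place of code of your own. Each camera call takes 0.05 s, during which the arm holds its last target. There are 200 camera calls.

## Task

Take the short drive cartridge out of the stand, slide it foot first into the dock's front bay and push it down until the push-push latch clicks and holds it. The bay may already have been clicked in while empty, so feel afterwards whether the cartridge has stayed down, push it again if it came back up, and leave it latched down and free. Push gently without ramming the stop, and leave the tall cartridge standing where it is.

Things in the scene. Friction and masses are not known exactly. Their poses are not given: they have to be found in the camera images.
- dock: drive dock, black box with a grey top, 130 mm (x, front to back) by 130 mm (y) by 72 mm high, fixed to the desk, yaw up to 0.35 rad; origin under its middle on the desk, z up, front to -x (towards the robot). Two equal slots (bays) across its top, front and rear, 60 mm apart, both empty.
- front_bay (a point): middle of the mouth of the front bay, level with the dock's top, 30 mm in front (-x) of the dock's middle; its axes are the dock's. The bay is upright, 14.6 mm (x) by 54.6 mm (y), and opens through a lead-in funnel 6 mm deep that is 5 mm wider on every side at the top. Deep in it, out of sight, a sprung carriage with a push-push latch meets the cartridge's foot.
- latch_level (a point): fixed point on the front bay's axis, 33 mm above the desk: nominal height of the cartridge's foot when latched down; with the carriage up it rests 9 mm higher. Pushed past the click and let go, the carriage stays down if it was up and comes up (in about 0.2 s) if it was down. Nothing outside shows how it stands at first. Spring: 2.5 N up, 4.7 N latched, 6.5 N at the stop.
- stop_level (a point): fixed point on the front bay's axis, 26 mm above the desk: nominal height of the cartridge's foot at the hard stop; the click comes 1.5 to 2.5 mm above it. Each bay's insert (mouth, carriage, stop) sits up to 1.6 mm high or low, so the stop must be felt; above the stop, latched is always 7 mm and up 16 mm; a 3 N touch sinks it 0.5 mm when latched, 2 mm when up.
- stand: stand, a low beige block 60 mm (x) by 158 mm (y) by 34 mm high, fixed to the desk on the other side from the dock; origin under its middle, y along its length. Two upright wells 38 mm either side of its middle, 15 mm (x) by 55 mm (y), floor 8 mm above the desk, hold the short and the tall cartridge, in either order, loosely (they lift straight out).
- cartridge: short drive cartridge to be loaded: flat aluminium case with a black top cap, 12 mm thick (x), 52 mm wide (y), 92 mm high, 0.07 to 0.12 kg; origin at the middle of its underside, z up; the lowest 4 mm are 1.5 to 2 mm slimmer on every side. Upright, thickness along the stand's x; fits the bay either way round. Its upper 66 mm stand clear of the stand, 53 mm clear of the dock when latched.
- cartridge_top (a point): middle of the flat top face of the short cartridge, 92 mm above its underside.
- tall_cartridge: tall drive cartridge, the same case but 116 mm high, in the other well of the stand; origin under its foot. To be left there.

How it is judged:
By the outcome, as a careful person would: the job done as asked, in the order asked, and still so for the second after the job is handed in, with the robot touching nothing.
It also fails if it takes over 72 s, if anything falls off the work surface, if the arm or the gripper's body presses on something with over 40 N, if the wrist force passes 120 N, or if a joint passes its speed limit or range.

## Working session

There is one attempt and no reset: what is moved stays moved. The work goes in short steps, Python scripts to look and compute and a tool call to move; the robot and the scene stay as the last step left them, time stands still between calls to the robot, and variables do not carry over. Pictures are saved under pics/ and viewed, about 8 in all and at most 12, crops included, and the job is handed in when it is done.

Besides the shell and the picture viewer there is one more tool, called after "Call:" as name(argument=value, ...), one argument or row to a line, values as JSON. servo_tool: Moves the arm, as the interface text tells. Its arguments: {"type":"object","properties":{"motion":{"type":"array"}},"required":["motion"]}

```bash
mkdir -p pics; python3 - <<'E'
from plant import *
import cv2,numpy as np
for n in("scene","top"):
    im=camera(n);cv2.imwrite(f"pics/{n}0.png",im[...,::-1])
    c=get_calibration(n);print(n,np.array(c["K"]).round(1).tolist(),np.array(c["dist"]).round(4),(-np.array(c["R"]).T@c["t"]).round(0),np.array(c["R"]).round(2).tolist())
s=get_state();print(s)
E
```

```text
scene [[589.0, 0.0, 322.7], [0.0, 589.0, 240.0], [0.0, 0.0, 1.0]] [0.0486 0.     0.     0.     0.    ] [1117. -355.  620.] [[0.54, 0.84, -0.0], [0.51, -0.33, -0.79], [-0.67, 0.43, -0.61]]
top [[478.5, 0.0, 323.2], [0.0, 478.5, 241.8], [0.0, 0.0, 1.0]] [-0.0352  0.      0.      0.      0.    ] [430.   1. 806.] [[0.02, -1.0, -0.02], [-0.99, -0.02, -0.11], [0.11, 0.03, -0.99]]
{'time': 0.1, 'joint_pos': array([-1.30710078e+00,  2.21161412e-01,  1.52756207e+00,  4.10294716e-06,
        1.39469994e+00, -1.26100787e-01]), 'dq': array([ 0.00131817, -0.00139886, -0.002544  , -0.00241406,  0.00032118,
       -0.00057996]), 'effort': array([ 1.43149455e-04, -4.98248792e+01, -3.90543973e+01, -2.66593825e-04,
        5.74895661e-03, -7.67521129e-06]), 'tcp_pos': array([ 237.34603269, -577.55745403,  230.26527779]), 'eef_rot': array([[-9.24986804e-01, -4.73291791e-04,  3.79998933e-01],
       [-3.79999156e-01,  1.76854382e-03, -9.24985143e-01],
       [-2.34256889e-04, -9.99998324e-01, -1.81573018e-03]]), 'contact_force': array([ 0.03893889, -0.82056355,  0.15068227]), 'torque': array([-0.03144303,  0.02198932,  0.00372663]), 'opening': 85.47146538557652}
```

View pics/scene0.png

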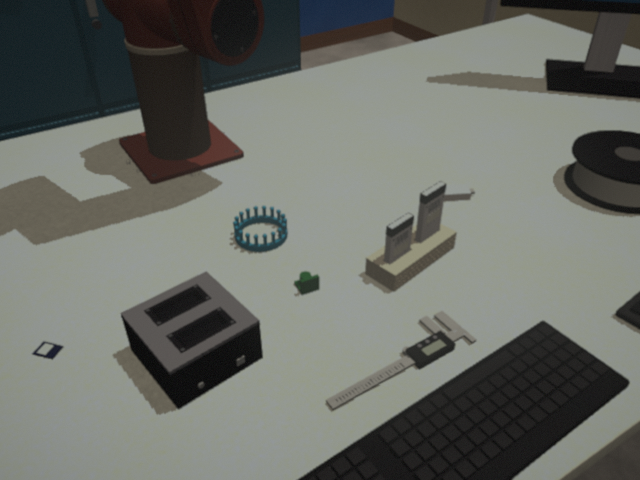

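View pics/top0.png

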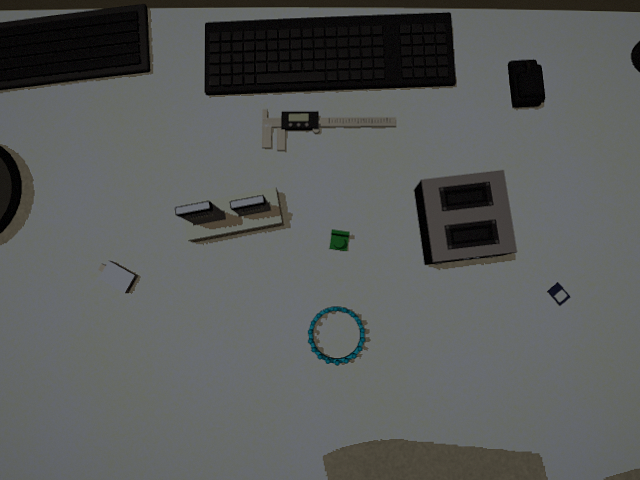

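The dock is at top (468,217), with its front bay at (471,235). The stand is at (240,215). The short cartridge is the right one at (250,205), the tall one at (198,210). Next I'll enlarge the crops to read corners.

```bash
python3 - <<'E'
import cv2,numpy as np
t=cv2.imread("pics/top0.png");s=cv2.imread("pics/scene0.png")
def crop(im,x,y,w,h,k):
    c=cv2.resize(im[y:y+h,x:x+w],None,fx=k,fy=k,interpolation=cv2.INTER_CUBIC)
    c=cv2.convertScaleAbs(c,alpha=1.3,beta=15)
    for i in range(0,w,10): cv2.line(c,(i*k,0),(i*k,8 if i%50 else 16),(0,0,255),1)
    for j in range(0,h,10): cv2.line(c,(0,j*k),(8 if j%50 else 16,j*k),(0,0,255),1)
    return c
a=crop(t,165,180,130,70,6)   # 780x420
cv2.imwrite("pics/a.png",a)
b=np.hstack([crop(t,410,165,110,105,4),crop(s,120,265,150,105,2)[:,:300].repeat(1,0) if 0 else cv2.copyMakeBorder(crop(s,360,175,100,115,3),0,75,0,0,0)])
cv2.imwrite("pics/b.png",b);print(a.shape,b.shape)
E
```

```text
(420, 780, 3) (420, 740, 3)
```

View pics/a.png

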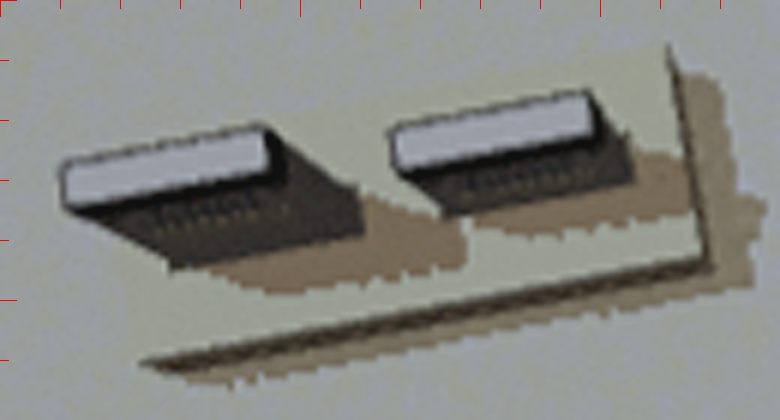

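View pics/b.png

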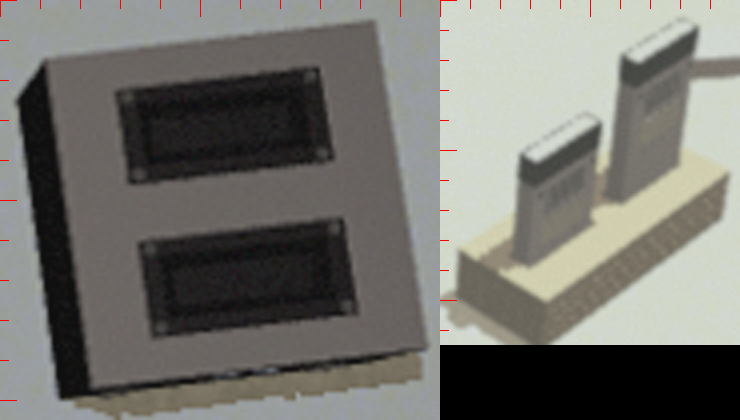

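```bash
cat > h.py <<'E'
import cv2,numpy as np
from scipy.optimize import least_squares
from plant import *
def proj(n,X):
    c=get_calibration(n);R=np.array(c["R"]);return cv2.projectPoints(np.array(X,float).reshape(-1,1,3),cv2.Rodrigues(R)[0],np.array(c["t"],float),np.array(c["K"]),np.array(c["dist"]))[0][:,0]
def unproj(n,uv,z):
    c=get_calibration(n);R=np.array(c["R"]);C=-R.T@np.array(c["t"])
    p=cv2.undistortPoints(np.array(uv,float).reshape(-1,1,2),np.array(c["K"]),np.array(c["dist"]))[:,0]
    d=np.c_[p,np.ones(len(p))]@R
    return C+d*((z-C[2])/d[:,2])[:,None]
def rect(n,uv,z,a,b):
    """corners given cyclic; fit x,y,yaw of a(x) by b(y) rectangle. returns pose, rms"""
    P=unproj(n,uv,z)[:,:2];m=P.mean(0);best=None
    L=np.array([[a,b],[a,-b],[-a,-b],[-a,b]])/2
    for rev in(1,-1):
     for k in range(4):
      Q=np.roll(L[::rev],k,0)
      f=lambda q:((np.c_[np.cos(q[2])*Q[:,0]-np.sin(q[2])*Q[:,1],np.sin(q[2])*Q[:,0]+np.cos(q[2])*Q[:,1]]+q[:2])-P).ravel()
      r=least_squares(f,[*m,0])
      if best is None or r.cost<best.cost-1e-6:best=r
    e=[np.linalg.norm(P[i]-P[(i+1)%4]).round(1) for i in range(4)]
    return best.x.round(3),round(float(np.sqrt(best.cost*2/8)),2),e
def cp(pts,k,ox,oy,sx=0):return [((x-sx+.5)/k-.5+ox,(y+.5)/k-.5+oy) for x,y in pts]
E
python3 - <<'E'
from h import *
A=lambda p:cp(p,6,165,180);B=lambda p:cp(p,4,410,165);S=lambda p:cp(p,3,360,175,440)
print("short",rect("top",A([(392,130),(585,92),(597,133),(400,172)]),100,12,52))
print("short scn",rect("scene",S([(520,155),(583,113),(602,124),(538,168)]),100,12,52))
print("tall",rect("top",A([(62,165),(262,127),(270,170),(68,207)]),124,12,52))
print("stand pts",unproj("top",A([(668,48),(708,268),(145,362)]),34).round(1).tolist())
print("dock",rect("top",B([(47,60),(375,21),(427,348),(91,389)]),72,130,130))
print("dock scn",rect("scene",[(122,315),(207,272),(261,321),(181,369)],72,130,130))
print("fbay",rect("top",B([(139,241),(343,218),(357,313),(152,337)]),72,24.6,64.6))
print("rbay",rect("top",B([(116,91),(318,68),(333,160),(130,184)]),72,24.6,64.6))
E
```

```text
short (array([5.67771e+02, 1.36035e+02, 2.13000e-01]), 0.84, [np.float64(49.5), np.float64(11.0), np.float64(50.5), np.float64(11.0)])
short scn (array([571.213, 135.5  ,  -2.92 ]), 0.77, [np.float64(50.9), np.float64(13.0), np.float64(52.1), np.float64(13.5)])
tall (array([5.53328e+02, 2.11510e+02, 1.99000e-01]), 0.83, [np.float64(49.9), np.float64(10.9), np.float64(50.2), np.float64(10.6)])
stand pts [[604.7, 101.3, 34.0], [543.7, 88.5, 34.0], [515.5, 242.3, 34.0]]
dock (array([ 5.56359e+02, -2.03423e+02,  1.32000e-01]), 0.39, [np.float64(129.5), np.float64(129.2), np.float64(130.1), np.float64(129.4)])
dock scn (array([ 562.75 , -199.174,   -2.971]), 3.18, [np.float64(129.4), np.float64(129.5), np.float64(118.1), np.float64(130.6)])
fbay (array([ 5.27448e+02, -2.07821e+02,  1.29000e-01]), 6.92, [np.float64(79.5), np.float64(37.1), np.float64(79.5), np.float64(37.4)])
rbay (array([ 5.86689e+02, -1.99710e+02,  1.33000e-01]), 6.82, [np.float64(79.5), np.float64(36.7), np.float64(79.5), np.float64(37.0)])
```

Call:
servo_tool(
  motion=[
    [-0.012,0,-0.011,0,0,0,0],
    [-0.024,0,-0.022,0,0,0,0],
    [-0.024,0,-0.022,0,0,0,0],
    [-0.024,0,-0.022,0,0,0,0],
    [-0.024,0,-0.022,0,0,0,0],
    [-0.024,0,-0.022,0,0,0,0],
    [-0.024,0,-0.022,0,0,0,0],
    [-0.024,0,-0.022,0,0,0,0],
    [-0.024,0,-0.022,0,0,0,0],
    [-0.024,0,-0.022,0,0,0,0],
    [-0.024,0,-0.022,0,0,0,0],
    [-0.024,0,-0.022,0,0,0,0],
  ],
)

```text
time: 1.1
tcp_pos: [396.8, -237.5, 231.0]
eef_rot: [[-0.925, -0.0, 0.38], [-0.38, 0.0, -0.925], [0.0, -1.0, -0.0]]
contact_force: [0.0, -0.2, -0.8]
opening: 85.4
```

Call:
servo_tool(
  motion=[
    [-0.024,0,-0.022,0,0,0,0],
    [-0.024,0,-0.022,0,0,0,0],
    [-0.024,0,-0.022,0,0,0,0],
    [-0.024,0,-0.022,0,0,0,0],
    [-0.024,0,-0.022,0,0,0,0],
    [-0.024,0,-0.022,0,0,0,0],
    [-0.024,0,-0.022,0,0,0,0],
    [-0.024,0,-0.022,0,0,0,0],
    [-0.024,0,-0.022,0,0,0,0],
    [-0.024,0,-0.022,0,0,0,0],
    [-0.024,0,-0.022,0,0,0,0],
    [-0.024,0,-0.022,0,0,0,0],
  ],
)

```text
time: 2.1
tcp_pos: [562.8, 116.1, 230.8]
eef_rot: [[-0.925, -0.001, 0.38], [-0.38, -0.0, -0.925], [0.001, -1.0, -0.0]]
contact_force: [1.2, 0.0, -0.5]
opening: 85.7
```

Call:
servo_tool(
  motion=[
    [-0.014,0.005,-0.017,0,-3.1,0,0],
    [0,0.005,0,0,-6.5,0,0],
    [0,0.005,0,0,-7,0,0],
    [0,0.005,0,0,-7,0,0],
    [0,0.005,0,0,-7,0,0],
    [0,0.005,0,0,-7,0,0],
    [0,0.005,0,0,-7,0,0],
    [0,0.005,0,0,-7,0,0],
    [0,0.005,0,0,-7,0,0],
    [0,0.005,0,0,-7,0,0],
    [0,0.005,0,0,-7,0,0],
    [0,0.005,0,0,-6.5,0,0],
  ],
)

```text
time: 3.1
tcp_pos: [568.8, 135.4, 170.5]
eef_rot: [[0.204, -0.001, 0.979], [-0.979, -0.0, 0.204], [-0.0, -1.0, -0.001]]
contact_force: [-0.0, 0.8, -0.7]
opening: 85.5
```

```bash
cat >> h.py <<'E'
def need(p,yaw):
    """shift in tool axes (mm) and turn (deg) to reach TCP p pointing down, jaw axis at yaw"""
    s=get_state();R=s["eef_rot"];c,q=np.cos(yaw),np.sin(yaw)
    T=np.array([[q,0,c],[-c,0,q],[0,-1,0]])
    print("t",round(s["time"],2),"tcp",s["tcp_pos"].round(1),"open",round(s["opening"],1),"F",s["contact_force"].round(1),"yaw",np.arctan2(R[1,2],R[0,2]).round(4))
    print("shift",(R.T@(np.array(p)-s["tcp_pos"])).round(2),"turn",np.degrees(cv2.Rodrigues(R.T@T)[0].ravel()).round(2))
E
python3 -c "
from h import *
need([569,136,61],.2)
im=camera('scene');cv2.imwrite('pics/s1.png',cv2.resize(im[130:330,300:500,::-1],None,fx=3,fy=3,interpolation=2))"
```

```text
t 3.1 tcp [568.8 135.4 170.5] open 85.5 F [-0.   0.8 -0.7] yaw 0.2056
shift [ -0.51 109.49   0.41] turn [ 0.06  0.32 -0.01]
```

View pics/s1.png

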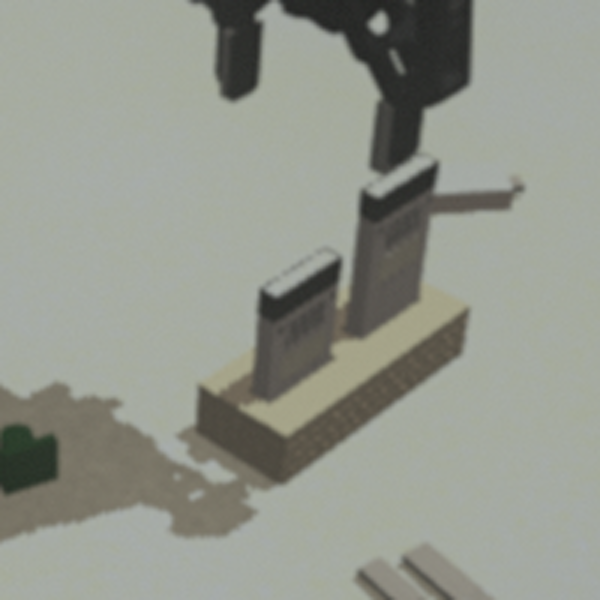

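The fingers straddle the short cartridge, with tips at crop (238,95) and (395,168) and its top at (300,275). The tall one is clear of them. Descending and gripping.

Call:
servo_tool(
  motion=[
    [0,0.008,0,0,0,0,0],
    [0,0.015,0,0,0,0,0],
    [0,0.015,0,0,0,0,0],
    [0,0.015,0,0,0,0,0],
    [0,0.015,0,0,0,0,0],
    [0,0.015,0,0,0,0,0],
    [0,0.012,0,0,0,0,0],
    [0,0.009,0,0,0,0,0],
    [0,0.004,0,0,0,0,0],
    [0,0,0,0,0,0,120],
    [0,0,0,0,0,0,150],
    [0,0,0,0,0,0,180],
  ],
)

```text
time: 4.15
tcp_pos: [570.0, 135.5, 64.3]
eef_rot: [[0.198, 0.002, 0.98], [-0.98, 0.0, 0.198], [0.0, -1.0, 0.002]]
contact_force: [0.5, -0.6, 0.1]
opening: 51.6
```

Call:
servo_tool(
  motion=[
    [0,0,0,0,0,0,200],
    [0,0,0,0,0,0,215],
    [0,0,0,0,0,0,230],
    [0,0,0,0,0,0,255],
    [0,0,0,0,0,0,255],
    [0,0,0,0,0,0,255],
    [0,0,0,0,0,0,255],
    [0,0,0,0,0,0,255],
    [0,0,0,0,0,0,255],
  ],
)

```text
time: 4.9
tcp_pos: [569.7, 135.5, 64.0]
eef_rot: [[0.198, 0.001, 0.98], [-0.98, 0.0, 0.198], [0.0, -1.0, 0.001]]
contact_force: [-0.9, -0.5, 5.2]
opening: 11.4
```

Call:
servo_tool(
  motion=[
    [0,-0.004,0,0,0,0,255],
    [0,-0.008,0,0,0,0,255],
    [0,-0.012,0,0,0,0,255],
    [0,-0.015,0,0,0,0,255],
    [0,-0.015,0,0,0,0,255],
    [0,-0.015,0,0,0,0,255],
    [0,-0.015,0,0,0,0,255],
    [0,-0.015,0,0,0,0,255],
    [0,-0.008,0,0,0,0,255],
    [0,-0.003,0,0,0,0,255],
    [0,0,0,0,0,0,255],
  ],
)

```text
time: 5.82
tcp_pos: [569.6, 135.5, 174.4]
eef_rot: [[0.198, 0.002, 0.98], [-0.98, 0.0, 0.198], [0.0, -1.0, 0.002]]
contact_force: [0.3, 0.0, -1.7]
opening: 11.0
```

```bash
python3 -c "
from h import *
need([526.9,-207.6,172],.131)
im=camera('scene');cv2.imwrite('pics/s2.png',cv2.resize(im[80:330,300:500,::-1],None,fx=2.4,fy=2.4,interpolation=2))"
```

```text
t 5.82 tcp [569.6 135.5 174.4] open 11.0 F [ 0.3  0.  -1.7] yaw 0.1996
shift [ 327.85    2.3  -109.92] turn [-0.09  3.93  0.  ]
```

View pics/s2.png

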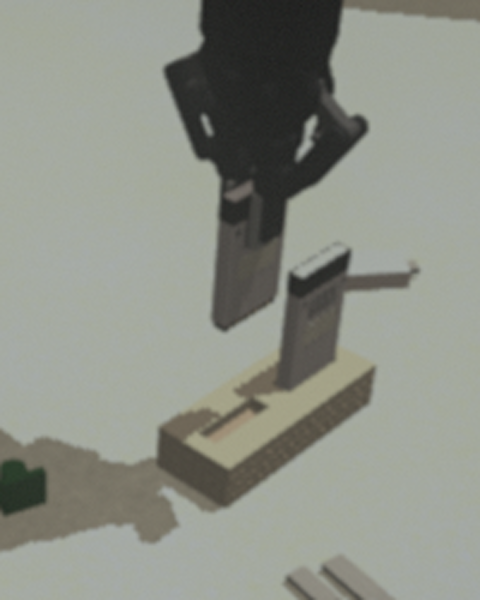

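The short cartridge is held upright with its foot at crop (245,325). The tall one still stands in its well. Moving to above the dock.

Call:
servo_tool(
  motion=[
    [0.01,0,-0.0035,0,0,0,255],
    [0.02,0,-0.0065,0,0,0,255],
    [0.03,0,-0.01,0,0,0,255],
    [0.034,0,-0.0115,0,0,0,255],
    [0.034,0,-0.0115,0,0,0,255],
    [0.034,0,-0.0115,0,0,0,255],
    [0.034,0,-0.0115,0,0,0,255],
    [0.034,0,-0.0115,0,0,0,255],
    [0.034,0,-0.0115,0,0,0,255],
    [0.034,0,-0.0115,0,0,0,255],
    [0.022,0,-0.007,0,0,0,255],
    [0.008,0,-0.003,0,0,0,255],
  ],
)

```text
time: 6.87
tcp_pos: [524.1, -211.8, 172.1]
eef_rot: [[0.195, -0.002, 0.981], [-0.981, -0.0, 0.195], [-0.0, -1.0, -0.002]]
contact_force: [-0.3, -0.3, -1.1]
opening: 11.0
```

Call:
servo_tool(
  motion=[
    [0,0.01,0,0,1.5,0,255],
    [0,0.01,0,0,2.4,0,255],
    [0,0.01,0,0,0,0,255],
    [0,0,0,0,0,0,255],
    [0,0,0,0,0,0,255],
  ],
)

```text
time: 7.28
tcp_pos: [525.0, -207.1, 141.9]
eef_rot: [[0.133, -0.003, 0.991], [-0.991, 0.002, 0.133], [-0.002, -1.0, -0.002]]
contact_force: [-0.4, 0.1, -1.1]
opening: 11.1
```

```bash
python3 -c "
from h import *
need([526.9,-207.6,142],.131)
im=camera('scene');it=camera('top')
a=cv2.resize(im[215:415,110:280,::-1],None,fx=3,fy=3,interpolation=2)
b=cv2.resize(it[180:300,400:530,::-1],None,fx=2,fy=2,interpolation=2)
b=cv2.copyMakeBorder(b,0,360,0,0,0)
cv2.imwrite('pics/s3.png',np.hstack([a,b]))"
```

```text
t 7.28 tcp [ 525.  -207.1  141.9] open 11.1 F [-0.4  0.1 -1.1] yaw 0.1331
shift [ 0.78 -0.08  1.81] turn [ 0.13  0.12 -0.11]
```

View pics/s3.png

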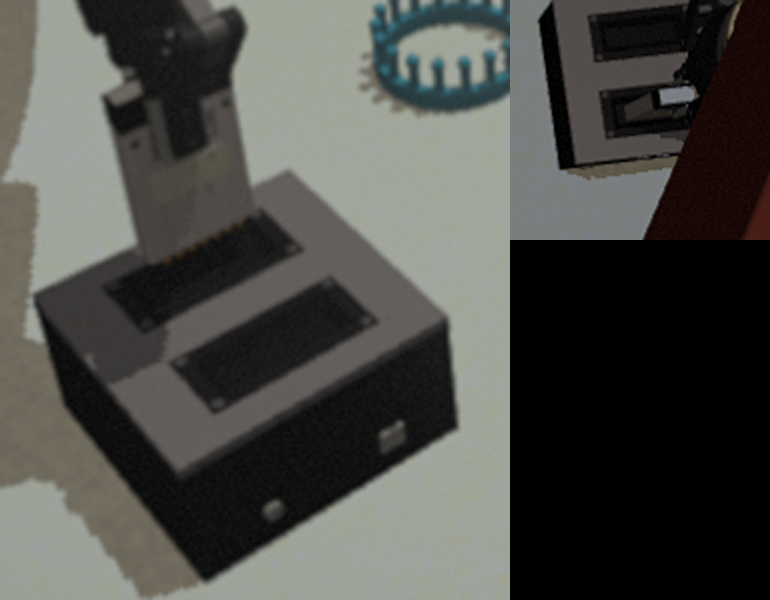

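The cartridge hangs over the front bay: its foot edge runs from crop (147,263) to (255,206), and the bay mark corners are (103,287),(262,210),(302,247),(147,333). Measuring the offset within this same picture.

```bash
python3 - <<'E'
from h import *
S=lambda p:cp(p,3,110,215)
print("bay scn",rect("scene",S([(103,287),(262,210),(302,247),(147,333)]),72,37.2,79.5))
print("rbay scn",rect("scene",S([(170,361),(331,277),(378,322),(215,412)]),72,37.2,79.5))
print("dock scn",rect("scene",S([(34,297),(290,170),(449,319),(182,474)]),72,130,130))
f=unproj("scene",S([(147,264),(255,206)]),86);m=f.mean(0)[:2];d=f[1]-f[0];y=np.arctan2(d[1],d[0])-np.pi/2
print("foot edge",f.round(1).tolist(),np.linalg.norm(d).round(1),y.round(3),"centre",(m-5*np.array([np.cos(.13),np.sin(.13)])).round(1))
E
```

```text
bay scn (array([ 528.868, -206.414,   -2.995]), 0.98, [np.float64(79.0), np.float64(33.6), np.float64(78.6), np.float64(37.9)])
rbay scn (array([ 587.717, -198.559,   -3.017]), 0.41, [np.float64(78.4), np.float64(36.8), np.float64(78.6), np.float64(37.3)])
dock scn (array([ 560.785, -202.889,   -3.005]), 0.44, [np.float64(129.4), np.float64(130.0), np.float64(128.6), np.float64(129.8)])
foot edge [[527.8, -230.5, 86.0], [518.0, -176.3, 86.0]] 55.1 0.179 centre [ 517.9 -204. ]
```

Call:
servo_tool(
  motion=[
    [0,0.004,0.001,0,0,0,255],
    [0,0.003,0.0015,0,0,0,255],
    [0,0,0,0,0,0,255],
    [0,0,0,0,0,0,255],
    [0,0,0,0,0,0,255],
  ],
)

```text
time: 7.8
tcp_pos: [528.5, -207.5, 136.4]
eef_rot: [[0.131, 0.0, 0.991], [-0.991, -0.0, 0.131], [0.0, -1.0, 0.0]]
contact_force: [-0.3, -0.5, -1.2]
opening: 11.5
```

```bash
python3 -c "
from h import *
need([527.5,-207.1,135],.131);print(get_state()['eef_rot'].round(4).tolist())
im=camera('scene')
cv2.imwrite('pics/s4.png',cv2.convertScaleAbs(cv2.resize(im[240:340,120:240,::-1],None,fx=6,fy=6,interpolation=2),alpha=1.6,beta=20))"
```

```text
t 7.8 tcp [ 528.5 -207.5  136.4] open 11.5 F [-0.3 -0.5 -1.2] yaw 0.1318
shift [-0.57  1.37 -0.94] turn [-0.    0.04  0.  ]
[[0.1314, 0.0001, 0.9913], [-0.9913, -0.0001, 0.1314], [0.0001, -1.0, 0.0001]]
```

View pics/s4.png

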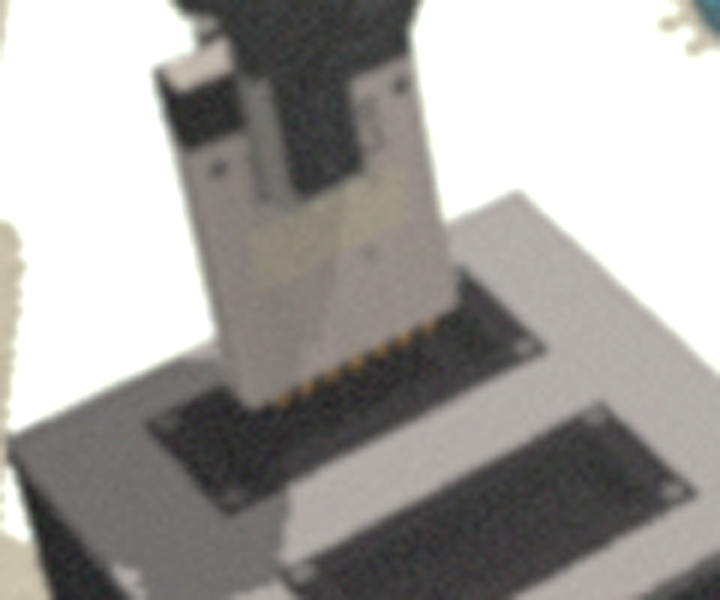

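```bash
python3 - <<'E'
from h import *
S=lambda p:np.array(cp(p,6,120,240))
uv=S([(250,408),(460,302),(172,90)]);L=np.array([[6,-26,4],[6,26,4],[6,-26,92.]])
def P(q):
    c,s=np.cos(q[2]),np.sin(q[2]);R=np.array([[c,-s,0],[s,c,0],[0,0,1]])
    return L@R.T+[q[0],q[1],q[3]]
r=least_squares(lambda q:(proj("scene",P(q))-uv).ravel(),[528,-207,.13,80]);print("free",r.x.round(3),r.fun.round(2))
r=least_squares(lambda q:(proj("scene",P([q[0],q[1],q[2],80.4]))-uv).ravel(),[528,-207,.13]);print("z fixed",r.x.round(3),r.fun.round(2))
print("bay",rect("scene",S([(148,426),(462,268),(546,350),(234,516)]),72,37.2,79.5))
print("dock corner",unproj("scene",S([(517,190),(10,440)]),72).round(1).tolist())
E
```

```text
free [ 5.30083e+02 -2.06616e+02  1.31000e-01  8.30470e+01] [-0.35  0.08  0.02 -0.02  0.3  -0.05]
z fixed [ 5.27075e+02 -2.05843e+02  1.25000e-01] [-0.35 -0.09 -0.04  0.04  0.36  0.07]
bay (array([ 529.16 , -206.545,   -2.998]), 0.48, [np.float64(79.0), np.float64(36.5), np.float64(77.8), np.float64(37.0)])
dock corner [[486.7, -148.1, 72.0], [504.3, -274.9, 72.0]]
```

Cartridge and bay agree to about 1 mm in the same picture. Going in slowly while watching the force.

Call:
servo_tool(
  motion=[
    [0,0.003,0,0,0,0,255],
    [0,0.003,0,0,0,0,255],
    [0,0.003,0,0,0,0,255],
    [0,0.002,0,0,0,0,255],
    [0,0.002,0,0,0,0,255],
    [0,0,0,0,0,0,255],
  ],
)

```text
time: 8.35
tcp_pos: [528.0, -207.4, 122.6]
eef_rot: [[0.131, -0.001, 0.991], [-0.991, 0.001, 0.131], [-0.001, -1.0, -0.001]]
contact_force: [0.2, -0.6, -1.3]
opening: 11.3
```

Call:
servo_tool(
  motion=[
    [0,0.001,0,0,0,0,255],
    [0,0.001,0,0,0,0,255],
    [0,0.001,0,0,0,0,255],
    [0,0.001,0,0,0,0,255],
    [0,0,0,0,0,0,255],
  ],
)

```text
time: 8.77
tcp_pos: [528.3, -207.5, 119.1]
eef_rot: [[0.131, -0.0, 0.991], [-0.991, 0.0, 0.131], [-0.0, -1.0, -0.0]]
contact_force: [-0.4, 0.1, -0.9]
opening: 11.3
```

Call:
servo_tool(
  motion=[
    [0,0.001,0,0,0,0,255],
    [0,0.001,0,0,0,0,255],
    [0,0.001,0,0,0,0,255],
    [0,0.001,0,0,0,0,255],
    [0,0,0,0,0,0,255],
  ],
)

```text
time: 9.18
tcp_pos: [528.2, -207.5, 115.0]
eef_rot: [[0.131, -0.0, 0.991], [-0.991, 0.0, 0.131], [-0.0, -1.0, -0.0]]
contact_force: [-0.2, 0.8, -0.7]
opening: 11.5
```

Call:
servo_tool(
  motion=[
    [0,0.001,0,0,0,0,255],
    [0,0.001,0,0,0,0,255],
    [0,0.001,0,0,0,0,255],
    [0,0.001,0,0,0,0,255],
    [0,0,0,0,0,0,255],
  ],
)

```text
time: 9.6
tcp_pos: [528.3, -207.5, 111.0]
eef_rot: [[0.131, -0.0, 0.991], [-0.991, 0.0, 0.131], [-0.0, -1.0, -0.0]]
contact_force: [-0.4, 0.6, -0.4]
opening: 11.3
```

Call:
servo_tool(
  motion=[
    [0,0.002,0,0,0,0,255],
    [0,0.002,0,0,0,0,255],
    [0,0.002,0,0,0,0,255],
    [0,0.002,0,0,0,0,255],
    [0,0.001,0,0,0,0,255],
    [0,0,0,0,0,0,255],
  ],
)

```text
time: 10.1
tcp_pos: [528.1, -207.5, 101.8]
eef_rot: [[0.131, -0.001, 0.991], [-0.991, 0.0, 0.131], [-0.0, -1.0, -0.001]]
contact_force: [0.1, -0.2, 0.1]
opening: 11.4
```

Call:
servo_tool(
  motion=[
    [0,0.001,0,0,0,0,255],
    [0,0.001,0,0,0,0,255],
    [0,0.001,0,0,0,0,255],
    [0,0.001,0,0,0,0,255],
    [0,0,0,0,0,0,255],
    [0,0,0,0,0,0,255],
  ],
)

```text
time: 10.6
tcp_pos: [528.4, -207.6, 98.2]
eef_rot: [[0.131, -0.0, 0.991], [-0.991, 0.0, 0.131], [-0.0, -1.0, -0.0]]
contact_force: [0.1, -0.2, -0.5]
opening: 11.5
```

Call:
servo_tool(
  motion=[
    [0,0.001,0,0,0,0,255],
    [0,0.001,0,0,0,0,255],
    [0,0.001,0,0,0,0,255],
    [0,0,0,0,0,0,255],
    [0,0,0,0,0,0,255],
  ],
)

```text
time: 11.02
tcp_pos: [528.3, -207.6, 95.2]
eef_rot: [[0.131, -0.0, 0.991], [-0.991, 0.0, 0.131], [-0.0, -1.0, -0.0]]
contact_force: [-0.2, -0.6, -0.7]
opening: 11.2
```

Call:
servo_tool(
  motion=[
    [0,0.001,0,0,0,0,255],
    [0,0.001,0,0,0,0,255],
    [0,0.001,0,0,0,0,255],
    [0,0,0,0,0,0,255],
    [0,0,0,0,0,0,255],
  ],
)

```text
time: 11.43
tcp_pos: [528.3, -207.6, 92.2]
eef_rot: [[0.131, -0.0, 0.991], [-0.991, 0.0, 0.131], [-0.0, -1.0, -0.0]]
contact_force: [-0.1, 0.6, -1.8]
opening: 11.3
```

Call:
servo_tool(
  motion=[
    [0,0.001,0,0,0,0,255],
    [0,0.001,0,0,0,0,255],
    [0,0,0,0,0,0,255],
    [0,0,0,0,0,0,255],
  ],
)

```text
time: 11.77
tcp_pos: [528.4, -207.6, 90.2]
eef_rot: [[0.131, -0.0, 0.991], [-0.991, 0.0, 0.131], [-0.0, -1.0, -0.0]]
contact_force: [-0.6, -0.2, -1.7]
opening: 11.5
```

Call:
servo_tool(
  motion=[
    [0,0.001,0,0,0,0,255],
    [0,0.001,0,0,0,0,255],
    [0,0,0,0,0,0,255],
    [0,0,0,0,0,0,255],
  ],
)

```text
time: 12.1
tcp_pos: [528.5, -207.6, 88.7]
eef_rot: [[0.131, 0.0, 0.991], [-0.991, -0.0, 0.131], [0.0, -1.0, 0.0]]
contact_force: [-1.1, -0.7, 3.3]
opening: 11.2
```

Contact at TCP z≈89, where the foot is near the latched level, so the bay was already clicked in while empty. Pressing on to feel the click and the stop.

Call:
servo_tool(
  motion=[
    [0,0.001,0,0,0,0,255],
    [0,0.001,0,0,0,0,255],
    [0,0.001,0,0,0,0,255],
    [0,0,0,0,0,0,255],
    [0,0,0,0,0,0,255],
  ],
)

```text
time: 12.52
tcp_pos: [528.5, -207.7, 85.4]
eef_rot: [[0.131, 0.0, 0.991], [-0.991, -0.0, 0.131], [0.0, -1.0, 0.0]]
contact_force: [-1.3, 0.2, 3.5]
opening: 11.4
```

Call:
servo_tool(
  motion=[
    [0,0.0005,0,0,0,0,255],
    [0,0.0005,0,0,0,0,255],
    [0,0,0,0,0,0,255],
    [0,0,0,0,0,0,255],
  ],
)

```text
time: 12.85
tcp_pos: [528.5, -207.7, 84.4]
eef_rot: [[0.131, 0.0, 0.991], [-0.991, -0.0, 0.131], [0.0, -1.0, 0.0]]
contact_force: [-0.7, 0.3, 4.8]
opening: 11.2
```

Call:
servo_tool(
  motion=[
    [0,0.0005,0,0,0,0,255],
    [0,0.0005,0,0,0,0,255],
    [0,0,0,0,0,0,255],
    [0,0,0,0,0,0,255],
  ],
)

```text
time: 13.18
tcp_pos: [528.5, -207.7, 83.4]
eef_rot: [[0.131, 0.0, 0.991], [-0.991, -0.0, 0.131], [0.0, -1.0, 0.0]]
contact_force: [-0.9, 0.4, 4.4]
opening: 11.3
```

Call:
servo_tool(
  motion=[
    [0,0.0005,0,0,0,0,255],
    [0,0,0,0,0,0,255],
    [0,0,0,0,0,0,255],
  ],
)

```text
time: 13.43
tcp_pos: [528.5, -207.7, 82.9]
eef_rot: [[0.131, 0.0, 0.991], [-0.991, -0.0, 0.131], [0.0, -1.0, 0.0]]
contact_force: [-0.7, 0.6, 5.3]
opening: 11.3
```

Call:
servo_tool(
  motion=[
    [0,0.0005,0,0,0,0,255],
    [0,0,0,0,0,0,255],
    [0,0,0,0,0,0,255],
  ],
)

```text
time: 13.68
tcp_pos: [528.6, -207.7, 82.7]
eef_rot: [[0.131, 0.0, 0.991], [-0.991, -0.0, 0.131], [0.0, -1.0, 0.0]]
contact_force: [-0.6, 0.4, 7.1]
opening: 11.4
```

Call:
servo_tool(
  motion=[
    [0,0.0005,0,0,0,0,255],
    [0,0,0,0,0,0,255],
    [0,0,0,0,0,0,255],
  ],
)

```text
time: 13.93
tcp_pos: [528.7, -207.7, 82.7]
eef_rot: [[0.131, 0.0, 0.991], [-0.991, -0.0, 0.131], [0.0, -1.0, 0.0]]
contact_force: [-2.4, 2.0, 9.5]
opening: 11.2
```

The stop is at TCP 82.7, so latched should be about 89.7 and up about 98.7. I'll rise and feel whether the carriage follows.

Call:
servo_tool(
  motion=[
    [0,-0.002,0,0,0,0,255],
    [0,-0.003,0,0,0,0,255],
    [0,-0.003,0,0,0,0,255],
    [0,-0.003,0,0,0,0,255],
    [0,-0.002,0,0,0,0,255],
    [0,0,0,0,0,0,255],
    [0,0,0,0,0,0,255],
    [0,0,0,0,0,0,255],
    [0,0,0,0,0,0,255],
  ],
)

```text
time: 14.68
tcp_pos: [528.4, -207.6, 94.7]
eef_rot: [[0.131, 0.0, 0.991], [-0.991, 0.0, 0.131], [0.0, -1.0, 0.0]]
contact_force: [1.1, -0.3, 2.2]
opening: 11.1
```

```bash
python3 -c "
from plant import *
F=[]
for i in range(3):
    camera('top');s=get_state();print(s['tcp_pos'].round(2),s['contact_force'].round(2))"
```

```text
[ 528.46 -207.59   94.69] [ 0.54 -0.47  1.63]
[ 528.44 -207.61   94.69] [ 0.28 -0.75  1.82]
[ 528.41 -207.63   94.7 ] [ 1.07 -0.62  1.46]
```

The force is about +1.7 N here, against −0.7 N on the way in, so the carriage came up. Pushing a second time to 83.2, which is past the click and short of the stop.

Call:
servo_tool(
  motion=[
    [0,0.002,0,0,0,0,255],
    [0,0.002,0,0,0,0,255],
    [0,0.002,0,0,0,0,255],
    [0,0.002,0,0,0,0,255],
    [0,0.0015,0,0,0,0,255],
    [0,0.001,0,0,0,0,255],
    [0,0.0005,0,0,0,0,255],
    [0,0.0005,0,0,0,0,255],
    [0,0,0,0,0,0,255],
    [0,0,0,0,0,0,255],
    [0,0,0,0,0,0,255],
  ],
)

```text
time: 15.75
tcp_pos: [528.5, -207.6, 83.4]
eef_rot: [[0.131, 0.0, 0.991], [-0.991, -0.0, 0.131], [0.0, -1.0, 0.0]]
contact_force: [-0.7, 0.4, 5.1]
opening: 11.5
```

Call:
servo_tool(
  motion=[
    [0,-0.001,0,0,0,0,255],
    [0,-0.002,0,0,0,0,255],
    [0,-0.002,0,0,0,0,255],
    [0,-0.001,0,0,0,0,255],
    [0,0,0,0,0,0,255],
    [0,0,0,0,0,0,255],
    [0,0,0,0,0,0,255],
  ],
)

```text
time: 16.33
tcp_pos: [528.4, -207.6, 89.3]
eef_rot: [[0.131, 0.0, 0.991], [-0.991, -0.0, 0.131], [0.0, -1.0, 0.0]]
contact_force: [0.3, -0.6, 3.4]
opening: 11.5
```

Call:
servo_tool(
  motion=[
    [0,-0.0005,0,0,0,0,255],
    [0,-0.0005,0,0,0,0,255],
    [0,0,0,0,0,0,255],
    [0,0,0,0,0,0,255],
    [0,0,0,0,0,0,255],
  ],
)

```text
time: 16.75
tcp_pos: [528.4, -207.6, 90.3]
eef_rot: [[0.131, 0.0, 0.991], [-0.991, 0.0, 0.131], [-0.0, -1.0, 0.0]]
contact_force: [1.9, -0.0, 2.0]
opening: 11.2
```

Call:
servo_tool(
  motion=[
    [0,-0.0005,0,0,0,0,255],
    [0,-0.0005,0,0,0,0,255],
    [0,0,0,0,0,0,255],
    [0,0,0,0,0,0,255],
    [0,0,0,0,0,0,255],
  ],
)

```text
time: 17.17
tcp_pos: [528.4, -207.6, 91.3]
eef_rot: [[0.131, 0.0, 0.991], [-0.991, -0.0, 0.131], [0.0, -1.0, 0.0]]
contact_force: [1.2, -0.8, 3.7]
opening: 11.4
```

```bash
python3 -c "
from plant import *
for i in range(5):
    camera('top');s=get_state();print(s['tcp_pos'].round(2),s['contact_force'].round(2))"
```

```text
[ 528.43 -207.59   91.29] [ 1.14 -0.95  2.72]
[ 528.39 -207.6    91.26] [ 1.7  -1.58  2.09]
[ 528.41 -207.59   91.27] [ 0.12 -1.09  2.83]
[ 528.39 -207.62   91.3 ] [1.72 0.13 3.35]
[ 528.4  -207.61   91.29] [ 0.54 -1.25  2.82]
```

The force is still about +2.8 N at 91.3, so the second push did not latch, perhaps because the carriage never reached its full up position. I'll let it rise fully and push again.

Call:
servo_tool(
  motion=[
    [0,-0.002,0,0,0,0,255],
    [0,-0.002,0,0,0,0,255],
    [0,-0.002,0,0,0,0,255],
    [0,-0.002,0,0,0,0,255],
    [0,-0.002,0,0,0,0,255],
    [0,0,0,0,0,0,255],
    [0,0,0,0,0,0,255],
    [0,0,0,0,0,0,255],
    [0,0,0,0,0,0,255],
  ],
)

```text
time: 18.17
tcp_pos: [528.0, -207.4, 100.9]
eef_rot: [[0.131, -0.001, 0.991], [-0.991, 0.001, 0.131], [-0.001, -1.0, -0.001]]
contact_force: [-0.1, -0.3, -0.5]
opening: 11.2
```

```bash
python3 -c "
from plant import *
for i in range(4):
    camera('top');s=get_state();print(s['tcp_pos'].round(2),s['contact_force'].round(2))"
```

```text
[ 528.09 -207.37  100.93] [-0.3   0.8  -1.26]
[ 528.15 -207.37  100.97] [-0.25  0.33 -0.89]
[ 528.2  -207.4   101.06] [ 0.72 -0.59 -0.87]
[ 528.29 -207.46  101.13] [ 0.04  0.54 -1.26]
```

Call:
servo_tool(
  motion=[
    [0,0.002,0,0,0,0,255],
    [0,0.002,0,0,0,0,255],
    [0,0.002,0,0,0,0,255],
    [0,0.002,0,0,0,0,255],
    [0,0.002,0,0,0,0,255],
    [0,0.002,0,0,0,0,255],
    [0,0.002,0,0,0,0,255],
    [0,0.002,0,0,0,0,255],
    [0,0.001,0,0,0,0,255],
    [0,0.0005,0,0,0,0,255],
    [0,0,0,0,0,0,255],
    [0,0,0,0,0,0,255],
  ],
)

```text
time: 19.37
tcp_pos: [528.7, -207.7, 84.0]
eef_rot: [[0.131, 0.0, 0.991], [-0.991, -0.0, 0.131], [0.0, -1.0, 0.0]]
contact_force: [0.1, 1.0, 4.5]
opening: 11.3
```

Call:
servo_tool(
  motion=[
    [0,0.0005,0,0,0,0,255],
    [0,0.0005,0,0,0,0,255],
    [0,0,0,0,0,0,255],
    [0,0,0,0,0,0,255],
  ],
)

```text
time: 19.7
tcp_pos: [528.6, -207.7, 82.9]
eef_rot: [[0.131, 0.0, 0.991], [-0.991, -0.0, 0.131], [0.0, -1.0, 0.0]]
contact_force: [0.4, 1.2, 4.4]
opening: 11.2
```

Call:
servo_tool(
  motion=[
    [0,-0.001,0,0,0,0,255],
    [0,-0.002,0,0,0,0,255],
    [0,-0.002,0,0,0,0,255],
    [0,-0.002,0,0,0,0,255],
    [0,-0.0015,0,0,0,0,255],
    [0,0,0,0,0,0,255],
    [0,0,0,0,0,0,255],
    [0,0,0,0,0,0,255],
  ],
)

```text
time: 20.37
tcp_pos: [527.7, -207.4, 90.6]
eef_rot: [[0.131, -0.001, 0.991], [-0.991, 0.001, 0.131], [-0.001, -1.0, -0.001]]
contact_force: [-1.0, -0.8, -1.6]
opening: 11.3
```

```bash
python3 -c "
from plant import *
for i in range(5):
    camera('top');s=get_state();print(s['tcp_pos'].round(2),s['contact_force'].round(2))"
```

```text
[ 527.82 -207.39   90.68] [-0.05 -0.24 -1.11]
[ 527.86 -207.37   90.72] [-0.09 -0.54 -2.18]
[ 527.99 -207.37   90.82] [-0.11 -0.16 -0.8 ]
[ 528.11 -207.4    90.92] [-0.   -0.06 -1.8 ]
[ 528.22 -207.41   91.04] [ 0.1  -0.35 -0.72]
```

Now −1.2 N with the carriage not following, so it is latched. I'll set the cartridge onto the carriage, release, and rise clear.

Call:
servo_tool(
  motion=[
    [0,0.0008,0,0,0,0,255],
    [0,0.0004,0,0,0,0,255],
    [0,0,0,0,0,0,255],
    [0,0,0,0,0,0,220],
    [0,0,0,0,0,0,200],
    [0,0,0,0,0,0,160],
    [0,0,0,0,0,0,120],
    [0,0,0,0,0,0,100],
    [0,0,0,0,0,0,100],
    [0,0,0,0,0,0,100],
    [0,0,0,0,0,0,100],
    [0,0,0,0,0,0,100],
  ],
)

```text
time: 21.62
tcp_pos: [528.4, -207.6, 90.1]
eef_rot: [[0.131, 0.0, 0.991], [-0.991, -0.0, 0.131], [0.0, -1.0, 0.0]]
contact_force: [0.6, -0.4, 0.3]
opening: 51.8
```

Call:
servo_tool(
  motion=[
    [0,-0.005,0,0,0,0,100],
    [0,-0.01,0,0,0,0,100],
    [0,-0.015,0,0,0,0,100],
    [0,-0.015,0,0,0,0,100],
    [0,-0.015,0,0,0,0,100],
    [0,-0.01,0,0,0,0,100],
    [0,-0.005,0,0,0,0,100],
    [0,0,0,0,0,0,255],
    [0,0,0,0,0,0,255],
    [0,0,0,0,0,0,255],
    [0,0,0,0,0,0,255],
    [0,0,0,0,0,0,255],
  ],
)

```text
time: 22.62
tcp_pos: [527.9, -207.3, 164.1]
eef_rot: [[0.131, -0.002, 0.991], [-0.991, 0.001, 0.131], [-0.001, -1.0, -0.001]]
contact_force: [-0.5, -0.2, 0.4]
opening: 0.1
```

Call:
servo_tool(
  motion=[
    [0,0,0,0,0,0,255],
    [0,0,0,0,0,0,255],
    [0,0,0,0,0,0,255],
  ],
)

```text
time: 22.87
tcp_pos: [528.3, -207.6, 164.9]
eef_rot: [[0.131, -0.0, 0.991], [-0.991, 0.0, 0.131], [-0.0, -1.0, -0.0]]
contact_force: [-0.5, -0.0, -0.6]
opening: -0.2
```

```bash
python3 -c "
from h import *
need([528,-207.5,126],.131)
im=camera('scene')
cv2.imwrite('pics/s5.png',cv2.resize(im[150:400,110:480,::-1],None,fx=2,fy=2,interpolation=2))"
```

```text
t 22.87 tcp [ 528.3 -207.6  164.9] open -0.2 F [-0.5 -0.  -0.6] yaw 0.1314
shift [-0.1  38.87 -0.31] turn [ 0.02  0.02 -0.01]
```

View pics/s5.png

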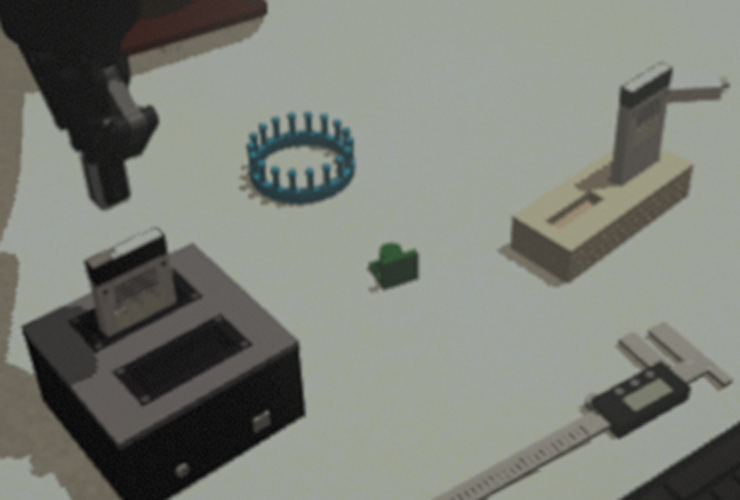

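The cartridge stands in the front bay, cap at (128,250) in the crop, and the tall one is untouched at (645,120). I'll feel its top with shut fingers: latched should be about 125.7 and up about 134.7.

Call:
servo_tool(
  motion=[
    [0,0.008,0,0,0,0,255],
    [0,0.012,0,0,0,0,255],
    [0,0.008,0,0,0,0,255],
    [0,0.004,0,0,0,0,255],
    [0,0.002,0,0,0,0,255],
    [0,0.002,0,0,0,0,255],
    [0,0,0,0,0,0,255],
    [0,0,0,0,0,0,255],
    [0,0,0,0,0,0,255],
  ],
)

```text
time: 23.67
tcp_pos: [528.7, -207.8, 129.6]
eef_rot: [[0.131, 0.001, 0.991], [-0.991, -0.0, 0.131], [0.0, -1.0, 0.001]]
contact_force: [0.4, -0.0, 0.1]
opening: 0.1
```

Call:
servo_tool(
  motion=[
    [0,0.001,0,0,0,0,255],
    [0,0.001,0,0,0,0,255],
    [0,0.0005,0,0,0,0,255],
    [0,0,0,0,0,0,255],
    [0,0,0,0,0,0,255],
    [0,0,0,0,0,0,255],
  ],
)

```text
time: 24.17
tcp_pos: [528.4, -207.6, 126.6]
eef_rot: [[0.131, -0.0, 0.991], [-0.991, 0.0, 0.131], [-0.0, -1.0, -0.0]]
contact_force: [0.3, 0.3, 0.2]
opening: 0.1
```

Call:
servo_tool(
  motion=[
    [0,0.0005,0,0,0,0,255],
    [0,0,0,0,0,0,255],
    [0,0,0,0,0,0,255],
  ],
)

```text
time: 24.42
tcp_pos: [528.4, -207.6, 126.0]
eef_rot: [[0.131, -0.0, 0.991], [-0.991, 0.0, 0.131], [-0.0, -1.0, -0.0]]
contact_force: [-0.2, 0.1, 1.1]
opening: 0.2
```

Call:
servo_tool(
  motion=[
    [0,0.0005,0,0,0,0,255],
    [0,0,0,0,0,0,255],
    [0,0,0,0,0,0,255],
    [0,0,0,0,0,0,255],
  ],
)

```text
time: 24.75
tcp_pos: [528.5, -207.6, 125.8]
eef_rot: [[0.131, 0.0, 0.991], [-0.991, -0.0, 0.131], [0.0, -1.0, 0.0]]
contact_force: [1.3, 0.4, 0.9]
opening: 0.2
```

Call:
servo_tool(
  motion=[
    [0,0.0005,0,0,0,0,255],
    [0,0,0,0,0,0,255],
    [0,0,0,0,0,0,255],
    [0,0,0,0,0,0,255],
  ],
)

```text
time: 25.08
tcp_pos: [528.6, -207.7, 125.4]
eef_rot: [[0.131, 0.0, 0.991], [-0.991, -0.0, 0.131], [0.0, -1.0, 0.0]]
contact_force: [-0.1, 1.1, 2.6]
opening: 0.3
```

Contact is at 126.0 to 125.4 with 2.6 N, which is the latched height. Rising clear, then a last look.

Call:
servo_tool(
  motion=[
    [0,-0.004,0,0,0,0,255],
    [0,-0.01,0,0,0,0,255],
    [0,-0.02,0,0,0,0,255],
    [0,-0.02,0,0,0,0,255],
    [0,-0.02,0,0,0,0,255],
    [0,-0.01,0,0,0,0,255],
    [0,0,0,0,0,0,255],
    [0,0,0,0,0,0,255],
    [0,0,0,0,0,0,255],
  ],
)

```text
time: 25.83
tcp_pos: [527.7, -207.2, 207.8]
eef_rot: [[0.131, -0.002, 0.991], [-0.991, 0.001, 0.131], [-0.001, -1.0, -0.002]]
contact_force: [0.4, -0.6, -0.5]
opening: 0.0
```

```bash
python3 -c "
from h import *
im=camera('scene');cv2.imwrite('pics/s6.png',im[150:400,110:480,::-1])
a=cv2.imread('pics/s5.png');b=cv2.resize(im[150:400,110:480,::-1],None,fx=2,fy=2,interpolation=2)
d=cv2.absdiff(a,b).max(2);print('change: cartridge',d[235:350,70:190].mean().round(2),'tall/stand',d[50:290,500:700].mean().round(2))
for u in(126,135):print(u,proj('scene',[[528.4+6,-207.6,u]]).round(1))
s=get_state();print(s['time'],s['tcp_pos'],s['contact_force'])"
```

```text
change: cartridge 4.91 tall/stand 3.21
126 [[172.5 276. ]]
135 [[171.4 270.6]]
25.8833 [ 527.54826886 -207.13615576  207.4258552 ] [-0.53029245  0.17247297  0.43370235]
```

View pics/s6.png

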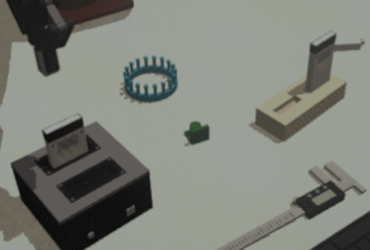

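The cartridge is still down, cap at crop (63,125), and the tall one is in place at (320,60). The gripper is clear of everything.

```bash
python3 -c "
from plant import *
print(finish_job())"
```

```text
the job is handed in; nothing more can be done
None
```

The short cartridge is in the dock's front bay, latched down and free. The tall cartridge still stands in the stand. I handed the job in at about 26 s.

- **State of the bay:** it had been clicked in while empty. The foot first met resistance near the latched level (TCP z about 89).
- **Pushes:** it took three.
  - The first reached the stop, with at most 9.5 N felt. It released the carriage, which came up.
  - The second failed to latch, with the carriage still pushing up at about 2.8 N. The likely cause is that I had not let it rise fully.
  - After a full rise, the third latched it. The carriage no longer followed the cartridge up.
- **Last checks:** with the fingers shut, I touched the cartridge's top at z of about 126.0 to 125.4 with 2.6 N. The expected heights were about 125.7 latched and 134.7 up. The final picture shows the cartridge down, the tall one in its well and the gripper clear.
- **Disagreement:** early readings from the two cameras differed by 2 to 4 mm. I settled this with a picture of the cartridge and bay together, and insertion met no side force.

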